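# Hold the teapot lid open by its thumb lever

### The arm

A 7-joint arm with a two-finger parallel gripper is mounted at the origin on the work surface. World frame = base frame: x ahead of the robot, y to its left, z up, the work surface at z = 0. Lengths are in m, angles in degrees, forces in N, time in s.
With the tool pointing down it reaches from about 0.35 to 0.9 m from the base axis. Payload 19.9 kg.
Tool frame: the origin (TCP) lies at the very end of the fingers, on their centre line; the grasp point (between the pads) lies 19 mm behind it; z points along the fingers, y is the direction in which the jaws open and shut (so a half turn about z gives the same grasp; the last joint's range is limited). The gripper opens to 94 mm and grips with 3 to 60 N. Pads are 16 mm wide; open, the fingers measure 119 mm over their backs; the gripper's body (75 mm by 177 mm) begins 78 mm behind the grasp point.
Start: joints at [63.111, 23.915, -0.59, 92.452, 0.269, 63.638, -3.037], TCP at [0.259, -0.569, 0.205] pointing down, gripper open.
Joint ranges: [-161.28, 161.28], [-22.2, 115.67], [-73.04, 71.86], [3.21, 147.25], [-68.34, 248.33], [10.77, 114.83], [-161.83, 161.83]. Speed limits (degrees/s): [108.29, 108.29, 136.94, 136.94, 172.46, 172.46, 172.46].

### API

Orientations are given as [roll, pitch, yaw] about the fixed x, y, z axes, in that order (R = Rz(yaw) Ry(pitch) Rx(roll)).
In Python, from plant import env, eyes gives the robot as it stands.
- The arm moves only by the tool carry_out, never from a script. Its argument "increments" is a list that holds one entry, the list of rows, each a list of 4 numbers: the shift along the world's x, y, z in cm, then the turn about the world's z in rad. In form: [[[dx, dy, dz, yaw], ...]]. A call has 1 to 8 rows; each row shifts and turns the commanded pose from where the row before left it; what a row does not reach is not made up. A row lasts 1/10 s, in which the tool goes at most 50 mm and 8.59 degrees, less where a joint would pass 70% of its speed; a pose out of reach is approached as far as the arm can. A call is refused whole if a number of a shift passes 5 or a number of a turn 0.15, either way. A call with a gripper value outside its range is refused whole. "fingers" is the opening, from -1 (shut) to 1 (fully open), so that 0 is half open, set as the call begins (left out, the last holds). The fingers move at their own pace and stop on an object; "force" is the grip in N (left out, the last holds). Time passes only in rows, so rows that do not move let the fingers close. It gives the time, the measured TCP pose, the force and the opening at its end, in the units of the state.
- env.state(): the state, without advancing time (a new reading comes with each control period).
- eyes.grab_frame(name): name is "scene" or "top"; returns the picture (480x640x3 uint8, red, green, blue); there is no depth.
- eyes.camera_info(name): a dict with "fx", "fy", "cx", "cy" (pixels), "world_to_cam" (4x4, takes a point from world to camera coordinates). Camera axes: x right, y up, looking along -z (the intrinsics and any distortion apply to the point x, -y, -z); pixel columns grow to the right and rows downward; lengths in m; the calibration is good to about 2 mm. A picture is of the moment at which its call begins. camera_info takes no time and is no camera call.
- env.close_job(): hands the job in, once; it reports no verdict.
The state is a dict: "t": time; "joint_pos": joint angles; "joint_vel": joint speeds; "joint_torque": joint torques, N m; "ee_pos": TCP position; "tcp_rot": TCP orientation; "ft_force": force on the tool from outside, world axes, zero at the start; "ft_torque": the same for the moment, N m; "finger_gap": finger opening in m.
Only numpy, scipy, OpenCV 4.12 (cv2) and the standard library are available. Lean on these libraries where they do the work, as an engineer would, in place of code of your own. Each camera call takes 0.05 s, during which the arm holds its last target.

### The job

Get the stainless teapot on the tray ready for refilling: with a fingertip, press down the thumb lever behind its lid so that the lid rocks wide open (well past half of its swing), and finish while still holding the lever down, the lid standing open. Touch only the lever, not the lid itself, and do not force the lever against its end stop; do not tip, shove or lift the pot, and leave the bowl, the glasses and the tongs alone.

Things in the scene. Friction and masses are not known exactly. Their poses are not given: they have to be found in the camera images.
- teapot: Loose stainless teapot, 0.7 to 1 kg, belly radius 61 mm, base radius 54. Origin: centre of its underside, z up. Handle loop along own -x (to 112 mm out, top 84 mm up), spout along +x (tip 107 mm out, 113 up). Lid hinge: level axis along y, 52 mm from the pot's axis on the handle side, 124 mm above the underside.
- lid_hinge (a joint): Hinge of lid and thumb lever, which are one rigid rocker: 0 = lid shut, 1.0 rad = fully open (hard stop). Pressing the lever down opens it, against the lid's weight only (about 1 to 3 N); let go, it falls shut. The stop is firm: pushing on past it soon strains the small hinge (over 25 N is too much), so stop short of the end.
- thumb_lever: Stainless thumb lever above the handle: flat ribbed tongue 26 mm wide, 3 thick, from 4 to 46 mm from the hinge on the handle side (own -x). Origin on the hinge axis; axes equal the pot's when shut, turning with the lid. Lid shut, it slopes up away from the hinge by 0.40 rad; lid open by q, by 0.40 - q. Pressed straight down; nothing is under it over its travel.
- lever_pad (a point): Pressing point, mid-width on the lever's upper face. Lid shut: 30 mm (level) from the hinge towards the handle, 14 mm above the hinge axis, 138 mm above the pot's underside. Moves with the lever; with the lid at 0.8 rad it is about 25 mm lower.
- lid_plate: Low-domed round stainless lid, 96 mm diameter, without a knob, its centre 52 mm from the hinge towards the spout. Origin on the hinge axis. Its own z axis is vertical when shut and leans back towards the handle as it opens. Not to be touched.
- tray: Fixed square melamine tray, 420 by 420 mm, floor 6 mm thick, rim 22 mm high. Origin: centre of its underside.
- bowl: Bystander: white lidded ceramic bowl, 112 mm diameter, 91 mm high, loose on the tray. Origin: centre of its underside.
- glass: Bystander: tumbler standing upside down on the tray, loose, 68 mm diameter, 100 mm high. Origin: centre of its underside.
- tongs: Bystander: small steel sugar tongs lying flat on the tray, 117 mm long (along own y), 36 mm wide, 10 mm high. Origin: middle, underside.
- rack: Fixed bystander beside the tray: wooden pegboard rack, 90 by 230 mm foot, 200 mm high, two glasses hung upside down on its pegs on the -x side. Origin: centre of its underside.
Things that resemble listed ones, but are neither listed nor needed, are in the scene too. Leave any green or yellow look-alike of the teapot alone.

How it is judged (in metres and radians):
At the end, for the whole second after the job is handed in: Lid still, open at least 0.6 rad (of 1.0), held only by fingers pressing the thumb lever (over 0.3 N), nothing touching the lid; pot upright (0.06 rad), at rest, within 25 mm of its start; bowl, glass and tongs within 15 mm of theirs, bowl and glass upright (0.1 rad) (value of joint lid_hinge above 0.6 rad and velocity of joint lid_hinge between -0.1 and 0.1 rad/s and contact force between the fingers and thumb_lever above 0.3 N and contact force between lid_plate and anything else below 0.3 N and angle between teapot's own z axis and vertical below 0.06 rad and distance of teapot from where it was at the start of the episode below 0.025 m and linear speed of teapot below 0.02 m/s and distance of each of bowl, glass, tongs from where it was at the start of the episode below 0.015 m and angle between each of bowl, glass's own z axis and vertical below 0.1 rad); the arm keeps its last pose, push and grip.
It fails at once if the lid itself is pushed or lifted (contact force between lid_plate and the fingers above 1 N).
It fails at once if the pot is tipped, shoved away or lifted (angle between teapot's own z axis and vertical above 0.14 rad or distance of teapot from where it was at the start of the episode above 0.04 m or z of teapot in the frame of tray above 0.022 m).
It fails at once if the lever is forced (contact force between the fingers and thumb_lever above 25 N).
It fails at once if the bowl, the glass or the tongs are disturbed (distance of any of bowl, glass, tongs from where it was at the start of the episode above 0.02 m or angle between any of bowl, glass's own z axis and vertical above 0.2 rad).
It fails at once if the rack or its glasses are struck (contact force between rack and the fingers above 5 N).
It also fails if it takes over 32 s, if anything falls off the work surface, if the arm or the gripper's body presses on something with over 40 N, if the wrist force passes 120 N, or if a joint passes its speed limit or range.

## Working session

There is one attempt and no reset: what is moved stays moved. The work goes in short steps, Python scripts to look and compute and a tool call to move; the robot and the scene stay as the last step left them, time stands still between calls to the robot, and variables do not carry over. Pictures are saved under pics/ and viewed, and the job is handed in when it is done.

Besides the shell and the picture viewer there is one more tool, called after "Request:" as name(argument=value, ...) on one line, values as JSON. carry_out: Moves the arm, as the interface text tells. Its arguments: {"type":"object","properties":{"increments":{"type":"array","items":{"type":"array","items":{"type":"array","items":{"type":"number"}}}},"fingers":{"type":"number"},"force":{"type":"number"}},"required":["increments"]}

```bash
ls; mkdir -p pics
python3 - <<'E'
from plant import env, eyes
import cv2, numpy as np
for n in ["scene","top"]:
    im=eyes.grab_frame(n); cv2.imwrite(f"pics/{n}0.png",im[:,:,::-1])
    c=eyes.camera_info(n); print(n,{k:(np.round(v,4).tolist()) if k=="world_to_cam" else v for k,v in c.items()})
print(env.state())
E
```

```text
pics
scene {'fx': 452.9890710975651, 'fy': 452.9890710975651, 'cx': 313.1358346520061, 'cy': 236.08956288056066, 'world_to_cam': [[-0.1858, 0.9823, 0.0239, 0.0847], [-0.551, -0.1243, 0.8252, 0.1899], [0.8136, 0.1402, 0.5643, -1.5938], [0.0, 0.0, 0.0, 1.0]]}
top {'fx': 495.4435841988275, 'fy': 495.4435841988275, 'cx': 317.29888685586747, 'cy': 243.57397937002398, 'world_to_cam': [[0.0195, -0.9997, -0.0173, -0.0071], [0.9882, 0.0166, 0.1523, -0.5422], [-0.1519, -0.02, 0.9882, -1.1442], [0.0, 0.0, 0.0, 1.0]]}
{'t': 0.1, 'joint_pos': array([63.11344906, 23.94573435, -0.59027894, 92.48210984,  0.26798186,
       63.63873511, -3.03748757]), 'joint_vel': array([-0.03932018, -0.12447836,  0.090427  , -0.14461352, -0.028181  ,
        0.01925559, -0.02648306]), 'joint_torque': array([ 4.22593621e-04, -8.52587199e+01,  6.39450923e-01, -4.26694250e+01,
       -4.89701307e-02,  1.63747917e-02,  8.49286209e-06]), 'ee_pos': array([ 0.25912119, -0.56837138,  0.20487544]), 'tcp_rot': array([-1.79934911e+02,  3.86003005e-03,  2.45078080e+01]), 'ft_force': array([1.36272315, 0.63754117, 0.79797013]), 'ft_torque': array([0.04662987, 0.01502187, 0.0023454 ]), 'finger_gap': 0.09412912578963155}
```

View pics/scene0.png

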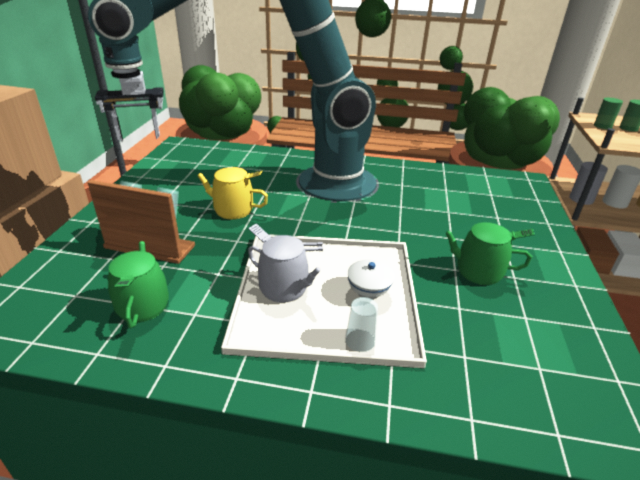

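View pics/top0.png

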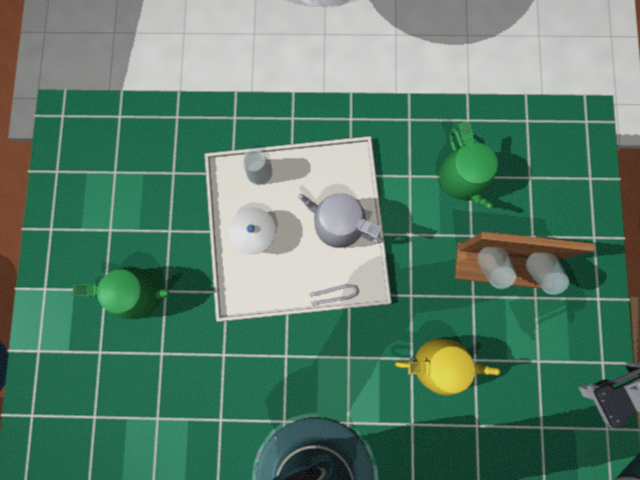

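Run:
```python
import cv2
a=cv2.imread("pics/top0.png")[170:270,280:400]; cv2.imwrite("pics/topz.png",cv2.resize(a,None,fx=6,fy=6,interpolation=cv2.INTER_CUBIC))
a=cv2.imread("pics/scene0.png")[215:315,235:335]; cv2.imwrite("pics/scz.png",cv2.resize(a,None,fx=6,fy=6,interpolation=cv2.INTER_CUBIC))
```

```text
(no output)
```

View pics/topz.png

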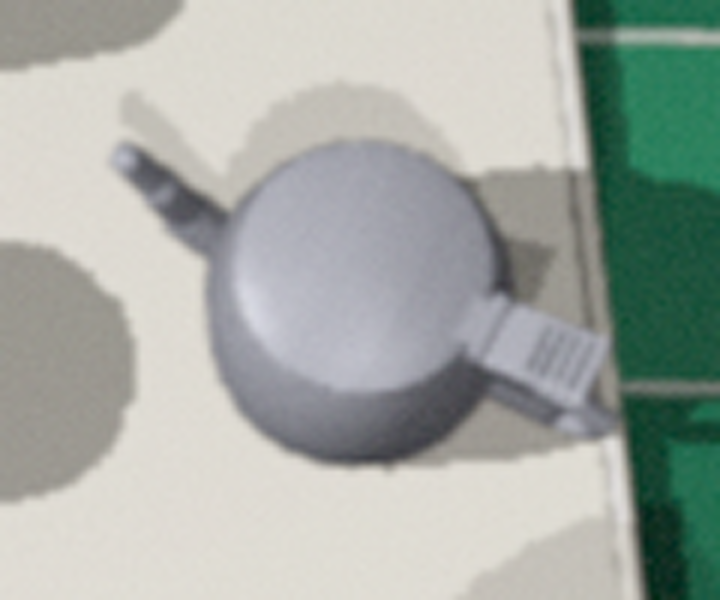

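View pics/scz.png

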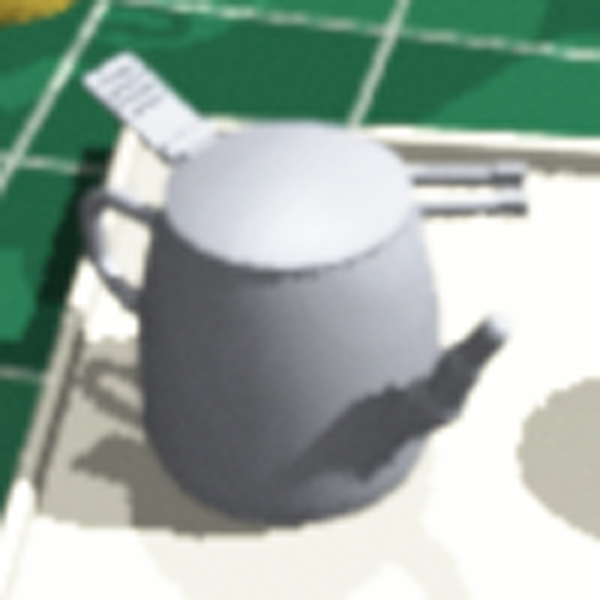

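```bash
cat > h.py <<'E'
import numpy as np
from plant import env, eyes
def proj(n,P):
    c=eyes.camera_info(n); W=np.array(c["world_to_cam"]); P=np.atleast_2d(P)
    q=P@W[:3,:3].T+W[:3,3]
    return np.c_[c["cx"]+c["fx"]*q[:,0]/-q[:,2], c["cy"]+c["fy"]*(-q[:,1])/-q[:,2]]
def pot2w(p,P):
    x,y,a=p[:3]; P=np.atleast_2d(P); c,s=np.cos(a),np.sin(a)
    return np.c_[x+c*P[:,0]-s*P[:,1], y+s*P[:,0]+c*P[:,1], P[:,2]+0.006]
E
cat > fit.py <<'E'
from h import *
from scipy.optimize import least_squares
e=[-.052-.046*np.cos(.4)-.0006, .124+.046*np.sin(.4)+.0014+.0]
M=np.array([[e[0],-.013,e[1]],[e[0],.013,e[1]],[.107,0,.113],[0,0,.128]])
O={"top":np.array([[381.5,225.8],[377.3,237],[300.8,196.2],[340.8,214.2]]),"scene":np.array([[249.2,227.8],[256.8,224],[317.8,269.2],[283.7,247.5]])}
f=lambda p:np.r_[tuple((proj(n,pot2w(p,M))-O[n]).ravel() for n in O)]
r=least_squares(f,[.6,-.05,1.1]);p=r.x
print(p,np.degrees(p[2]));print(r.fun.reshape(-1,2).round(1))
for q in (0,.6,.7,.8):
    L=np.array([-.030,.014]);c,s=np.cos(q),np.sin(q)
    # lever slopes down as q grows: pitch (x,z)
    x=L[0]*c-L[1]*s; z=L[1]*c+L[0]*s
    print(q,x,z,pot2w(p,[-.052+x,0,.124+z]).round(4))
np.save("p.npy",p)
E
python3 fit.py
```

```text
[ 0.59560252 -0.04928935  1.10472252] 63.295938060690645
[[ 0.6  1.2]
 [-0.6  0.4]
 [-2.4 -2.3]
 [-0.4 -0.3]
 [-1.3  0. ]
 [-1.3 -0.8]
 [ 1.4 -0.2]
 [-1.5 -2. ]]
0 -0.03 0.014 [[ 0.5588 -0.1225  0.144 ]]
0.6 -0.032665063074820845 -0.005384575593115564 [[ 0.5576 -0.1249  0.1246]]
0.7 -0.031964313239862326 -0.008618739995147891 [[ 0.5579 -0.1243  0.1214]]
0.8 -0.030944186553008277 -0.011766788796125367 [[ 0.5583 -0.1234  0.1182]]
```

Request:
carry_out(increments=[[[0,0,4.5,0],[0,0,4.5,0],[2.5,3.7,0,0.06],[2.5,3.7,0,0.06],[2.5,3.7,0,0.06],[2.5,3.7,0,0.06],[2.5,3.7,0,0.06],[2.5,3.7,0,0.06]]], fingers=-1, force=20)

```text
t: 0.9
ee_pos: [0.4098, -0.3449, 0.2953]
tcp_rot: [-180.0, 0.0, 45.3]
ft_force: [0.1, -0.8, -0.6]
finger_gap: 0.0333
```

Next I finish the traverse to above the lever (remaining about 0.148, 0.221, yaw 18°).

Request:
carry_out(increments=[[[2.5,3.7,0,0.06],[2.5,3.7,0,0.06],[2.5,3.7,0,0.06],[2.5,3.7,0,0.06],[2.5,3.7,0,0.06],[2.3,3.5,0,0.01],[0,0,-4.5,0],[0,0,-4.5,0]]])

```text
t: 1.7
ee_pos: [0.5581, -0.1254, 0.2046]
tcp_rot: [179.9, -0.0, 63.0]
ft_force: [0.5, -1.4, -0.7]
finger_gap: 0.0002
```

Run:
```python
from h import *
import cv2
print(env.state()["ft_force"],env.state()["ee_pos"],env.state()["tcp_rot"],env.state()["finger_gap"])
ims=[]
for n,(u,v) in {"scene":(205,160),"top":(280,160)}.items():
    im=eyes.grab_frame(n)[:,:,::-1].copy(); cv2.imwrite(f"pics/{n}1.png",im)
    ims.append(cv2.resize(im[v:v+133,u:u+133],(400,400),interpolation=cv2.INTER_CUBIC))
cv2.imwrite("pics/c1.png",np.hstack(ims))
```

```text
[ 0.53119261 -1.41429805 -0.72836002] [ 0.5581008  -0.12535953  0.2046342 ] [ 1.79904262e+02 -3.81093980e-02  6.30276899e+01] 0.00022070216703496762
```

View pics/c1.png

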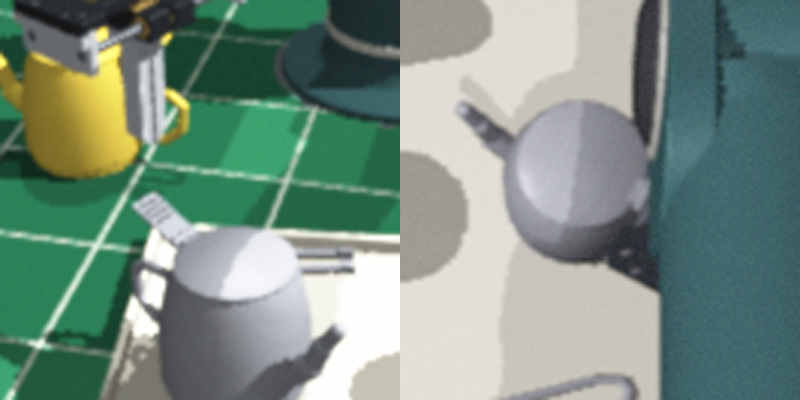

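The scene crop shows the closed fingertips (crop about 150,140) above the lever (about 165,218). The top view of the lever is hidden by the arm. I'll descend to just above the lever.

Request:
carry_out(increments=[[[0,0.1,-2.0,0],[0,0,-2.0,0],[0,0,-1.0,0],[0,0,0,0]]])

```text
t: 2.2
ee_pos: [0.5572, -0.1259, 0.1558]
tcp_rot: [-180.0, 0.0, 62.9]
ft_force: [-0.2, -0.8, -0.1]
finger_gap: 0.0007
```

```bash
cat > look.py <<'E'
from h import *
import cv2,sys
s=env.state();print(s["t"],s["ft_force"].round(2),s["ee_pos"].round(4))
im=eyes.grab_frame("scene")[:,:,::-1].copy();k=sys.argv[1]
u,v=225,180
o=cv2.resize(im[v:v+100,u:u+110],None,fx=6,fy=6,interpolation=cv2.INTER_CUBIC)
p=np.load("p.npy")
for q,c in ((0,(0,0,255)),(.6,(0,255,255)),(.8,(0,255,0)),(1.0,(255,0,255))):
    P=[]
    for r,y in ((.046,-.013),(.046,.013)):
        P.append([-.052-r*np.cos(.4-q),y,.124+r*np.sin(.4-q)+.0015])
    a=(proj("scene",pot2w(p,P))-[u,v])*6
    if len(sys.argv)>2: cv2.line(o,tuple(map(int,a[0])),tuple(map(int,a[1])),c,1)
a=(proj("scene",s["ee_pos"])-[u,v])*6
cv2.circle(o,tuple(map(int,a[0])),3,(255,0,0),-1)
cv2.imwrite(f"pics/{k}.png",o)
E
python3 look.py c2 1
```

```text
2.2 [-0.19 -0.78 -0.07] [ 0.5572 -0.1259  0.1558]
```

View pics/c2.png

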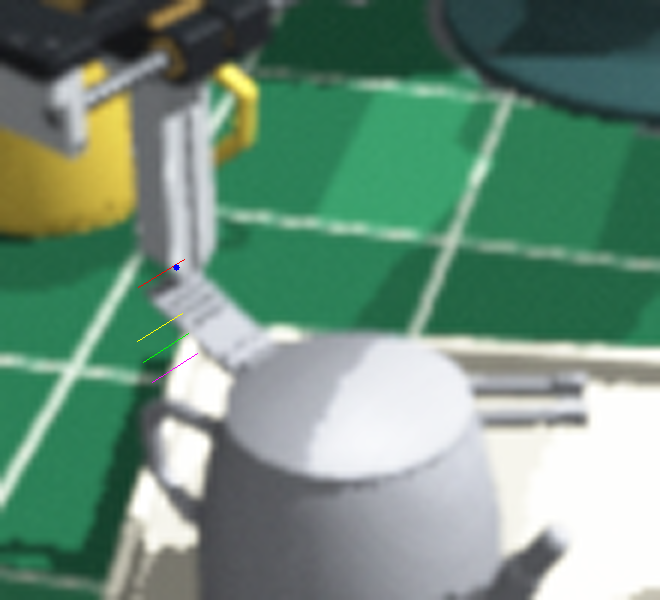

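The finger bottom (about 180,265) sits over the outer half of the lever, whose tip edge runs (145,285)–(190,265), about 1 px from the model. I'll shift 2 mm inward and press.

Request:
carry_out(increments=[[[0.1,0.2,0,0],[0,0,-0.4,0],[0,0,-0.4,0],[0,0,-0.4,0],[0,0,-0.4,0],[0,0,0,0]]])

```text
t: 2.85
ee_pos: [0.558, -0.1236, 0.1388]
tcp_rot: [-180.0, 0.0, 62.9]
ft_force: [0.8, -0.1, 1.2]
finger_gap: 0.0002
```

```bash
python3 look.py c3
```

```text
2.85 [ 0.79 -0.13  1.17] [ 0.558  -0.1236  0.1388]
```

View pics/c3.png

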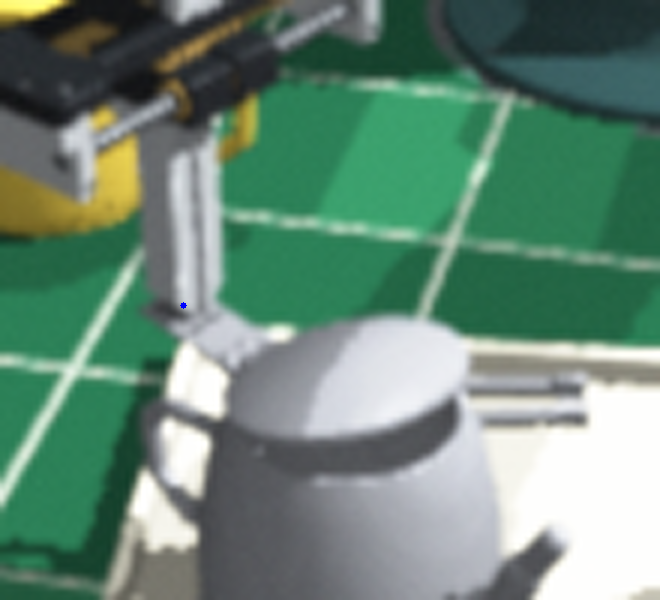

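The lid is lifting (about 0.25 rad) and the finger is on the outer half of the lever, clear of the lid. Continuing slowly.

Request:
carry_out(increments=[[[0,0,-0.3,0],[0,0,-0.3,0],[0,0,-0.3,0],[0,0,-0.2,0],[0,0,0,0]]])

```text
t: 3.4
ee_pos: [0.5582, -0.1236, 0.1281]
tcp_rot: [-180.0, 0.0, 62.9]
ft_force: [0.2, -1.1, 1.0]
finger_gap: 0.0007
```

```bash
python3 look.py c4
```

```text
3.4 [ 0.17 -1.14  1.  ] [ 0.5582 -0.1236  0.1281]
```

View pics/c4.png

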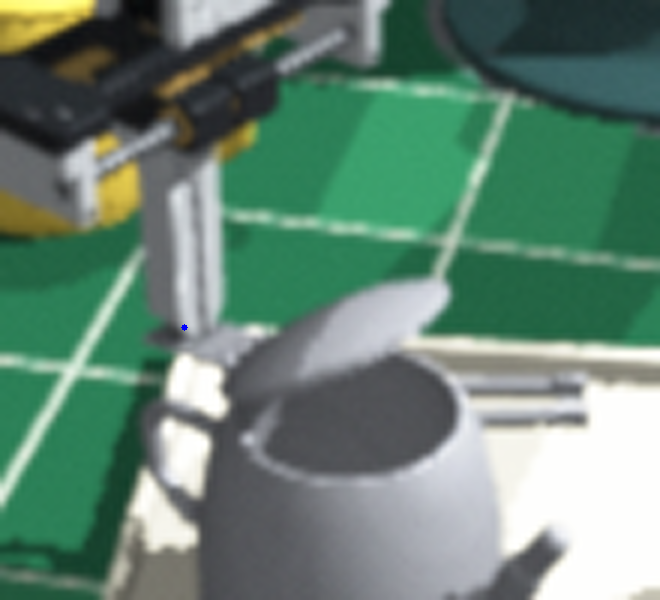

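Request:
carry_out(increments=[[[0,0,-0.2,0],[0,0,-0.2,0],[0,0,-0.15,0],[0,0,0,0],[0,0,0,0]]])

```text
t: 3.95
ee_pos: [0.5582, -0.1236, 0.1229]
tcp_rot: [-180.0, 0.0, 62.9]
ft_force: [-0.3, 0.7, 0.8]
finger_gap: 0.0007
```

```bash
python3 look.py c5
python3 - <<'E'
from h import *
p=np.load("p.npy")
# lid far edge midpoint predicted, crop px of look.py
for q in (.5,.6,.7,.8,.9,1.):
    print(q,((proj("scene",pot2w(p,[-.052+.1*np.cos(q),0,.124+.1*np.sin(q)]))-[225,180])*6).round(0))
E
```

```text
3.95 [-0.33  0.69  0.78] [ 0.5582 -0.1236  0.1229]
0.5 [[415. 331.]]
0.6 [[404. 307.]]
0.7 [[391. 283.]]
0.8 [[377. 260.]]
0.9 [[361. 238.]]
1.0 [[344. 217.]]
```

View pics/c5.png

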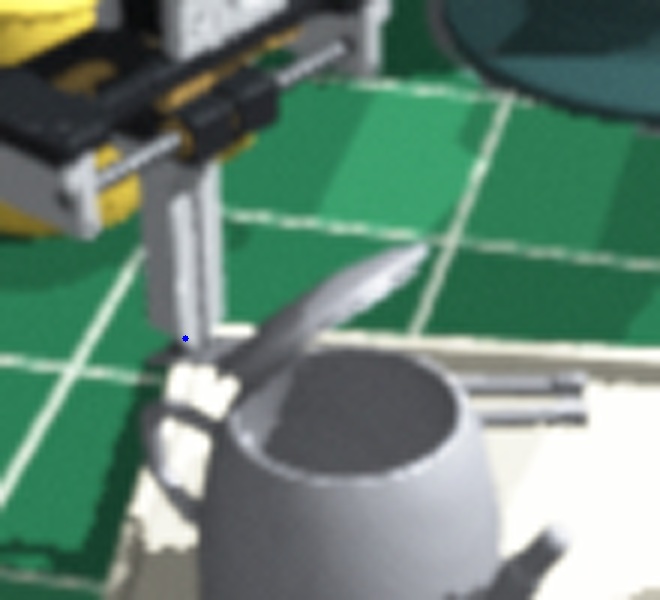

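Run:
```python
from h import *
import cv2
p=np.load("p.npy"); im=cv2.imread("pics/c5.png"); t=np.linspace(0,2*np.pi,60)
for q,c in ((.65,(0,255,255)),(.75,(0,255,0)),(.85,(255,0,255))):
    r=.052+.048*np.cos(t)
    P=np.c_[-.052+r*np.cos(q),.048*np.sin(t),.124+r*np.sin(q)]
    a=((proj("scene",pot2w(p,P))-[225,180])*6).astype(int); cv2.polylines(im,[a],True,c,1)
cv2.imwrite("pics/c6.png",im[180:480])
```

```text
(no output)
```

View pics/c6.png

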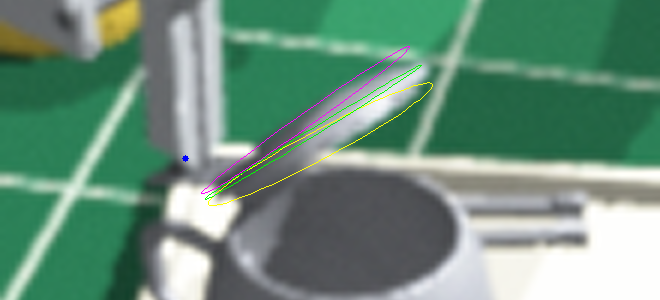

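The projected lid circle matches at about 0.73 rad, and lever geometry gives about 0.77. That leaves margin both to 0.6 and to the stop. One last stillness check, then I hand in.

Request:
carry_out(increments=[[[0,0,0,0],[0,0,0,0],[0,0,0,0],[0,0,0,0],[0,0,0,0]]])

```text
t: 4.5
ee_pos: [0.5583, -0.1237, 0.123]
tcp_rot: [-180.0, 0.0, 62.9]
ft_force: [-0.1, 0.2, 0.4]
finger_gap: 0.0006
```

Run:
```python
from h import *
import cv2
im=eyes.grab_frame("scene")[:,:,::-1].copy();cv2.imwrite("pics/c7.png",im)
a=im[180:280,225:335]; b=cv2.imread("pics/c5.png"); b=cv2.resize(b,(110,100),interpolation=cv2.INTER_AREA)
print(cv2.absdiff(a,b).mean(), env.state()["ft_force"],env.state()["ee_pos"])
```

```text
1.5655454545454546 [0.10323059 0.10144014 1.17950495] [ 0.5582793  -0.12366276  0.12292143]
```

View pics/c7.png

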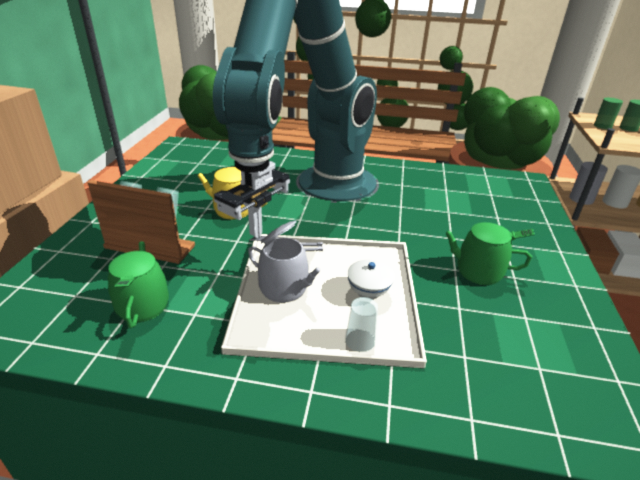

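The lid stands open and still (teapot about 283,265), and the bowl (370,278), glass (362,325) and tongs are unmoved.

```bash
python3 -c "
from plant import env
print(env.close_job())"
```

```text
the job is handed in; nothing more can be done
None
```

I pressed the thumb lever down with the closed fingertips and handed the job in still holding it, with the lid standing open. No verdict was reported.

- **Lid angle:** About 0.73 rad from the lid outline in the picture and 0.77 rad from the fingertip height (TCP at z = 0.123 m). That is above the 0.6 rad required and leaves over 0.2 rad before the stop.
- **Lid still:** Pictures 0.5 s apart showed no visible movement.
- **Force:** The vertical reading was about 0.4 to 1.2 N, with noise and offset of the same size. It can't prove the 0.3 N contact by itself; the evidence is that the lid stays open.
- **Surroundings:** The pot, bowl, glass and tongs looked unmoved in the last scene picture; I did not measure them. I also took no closing top view, because the arm hid the lever from that camera.
- **Disagreements in the measurements:** In the pot pose fit, the spout tip was about 3 px off in the top view. The lever was about 1 px off in the scene view, so I moved the finger 2 mm towards the pot to correct for it.

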